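# Lock the bayonet cap of a shower filter

### The arm

A 6-joint arm with a two-finger parallel gripper is mounted at the origin on the work surface. World frame = base frame: x ahead of the robot, y to its left, z up, the work surface at z = 0. Lengths are in mm, angles in rad, forces in N, time in s.
With the tool pointing down it reaches from about 325 to 875 mm from the base axis. Payload 4.4 kg.
Tool frame: the origin (TCP) lies on the centre line of the jaws, within the pads' length; the fingertips stand ahead of it and the grasp point (between the pads) lies 6 mm ahead of it (ctrl.tcp_to_tips is the z of the fingertips in the tool frame, in mm); z points along the fingers, y is the line along which they close (so a half turn about z gives the same grasp; the last joint's range is limited). The gripper opens to 85 mm and grips with 20 to 120 N. Pads are 22 mm wide; open, the fingers measure 114 mm over their backs; the gripper's body (76 mm by 85 mm) begins 54 mm behind the grasp point. The pads swing forward as they close: fully open they stand 13 mm farther back than shut.
Start: joints at [-1.466, 0.207, 1.542, -0, 1.393, -0.15], TCP at [144.917, -556.441, 256.282] pointing down, gripper open.
Joint ranges: [-2.73, 2.73], [-0.86, 2.22], [0.23, 2.46], [-1.11, 4.25], [0.08, 2.63], [-2.82, 2.82]. Speed limits (rad/s): [2.79, 2.79, 3.14, 3.14, 3.14, 3.14].

### API

Orientations are given as a 3x3 rotation matrix whose columns are the frame's x, y, z axes.
In Python, from plant import ctrl, sensors, optics gives the robot as it stands. Calls block until the motion is done:
- ctrl.move_ptp(position, orientation): joint-space move of the TCP to a pose.
- ctrl.move_l(position, rot=None, vel=150, threshold=None): straight line of the TCP; rot=None keeps the orientation; vel is the mean speed in mm/s. With threshold (N) it stops when the force on the tool has changed by that much, and returns True; else False.
- ctrl.set_joints(angles): joint-space move.
- ctrl.gripper_to(opening, force=None): finger opening in mm; force is the grip in N (None keeps the last); returns when the fingers have stopped.
- ctrl.hold(seconds).
- ctrl.solve_ik(position, orientation): joint angles nearest the present ones, or None.
- sensors.read_state(): the state.
- optics.grab_frame(name): name is "side" or "top"; returns (picture, depth): 384x512x3 uint8, red, green, blue; 384x512 float32, mm along the optical axis (not along the pixel's ray), 0 where there is no reading.
- optics.camera_params(name): a dict with "mtx" (3x3 intrinsics, pixels), "R" (3x3) and "t" (3): a world point X has camera coordinates R X + t. Camera axes: x right, y down, z forward; pixel columns grow to the right and rows downward; lengths in mm; the calibration is good to about 2 mm. A picture is of the moment at which its call begins. camera_params takes no time and is no camera call.
A pose or a line that the arm cannot do raises ctrl.MotionError and nothing moves.
- ctrl.finish_job(): hands the job in; it is judged then, once.
The state is a dict: "t": time; "q": joint angles; "qvel": joint speeds; "tau": joint torques, N m; "eef_pos": TCP position; "eef_rot": TCP orientation; "force": force on the tool from outside, world axes, zero at the start; "wrist_torque": the same for the moment, N m; "grip_width": finger opening in mm; "grasp_force": force on a finger pad.
Only numpy, scipy, OpenCV 4.12 (cv2) and the standard library are available. Lean on these libraries where they do the work, as an engineer would, in place of code of your own. Each camera call takes 0.05 s, during which the arm holds its last target. There are 200 camera calls.

### The job

Put the grey cap back on the chrome shower-filter housing: lower it with its two lugs through the two slots of the mouth, push it down gently against the spring, turn it about a quarter turn clockwise (seen from above) until you feel it come up against the stop, without forcing it, then let go so that it springs up and is locked. Leave the toiletries around it where they are.

Things in the scene. Friction and masses are not known exactly. Their poses are not given: they have to be found in the camera images.
- cap_center (a point): Loose grey plastic cap, 160 g, 50 mm tall, upright on the ledge; the point is its centre, 25 mm above its underside; z up its axis. Disc 52 mm across, 20 mm high, foot bevelled; on it a square grip 34 x 34 mm, 30 mm high, sides along x and y. Two lugs 10 mm wide, 5 mm high stick out at the disc's foot to +x and -x, to 35 mm from the axis. A half turn about z gives the same cap.
- cap: The same cap with its origin at the centre of its underside; axes as cap_center. Locked, its underside is 10 mm below the housing's rim and it is turned 64 to 92 degrees clockwise from the slots.
- mouth (a point): Centre of the mouth of the fixed chrome housing, on its upright axis, level with its rim; z up. Round opening 56 mm across in a lip 8 mm thick, with two slots 14 mm wide at +x and -x for the lugs, reaching 38 mm from the axis.
- housing: The same housing, origin on its axis at the ledge, 64 mm below the rim; axes as mouth. Round pot 88 mm across on a 110 mm square foot, a pipe stub to +y and -y (to 74 mm from the axis, 43 mm high). Contacts of cap and housing (spring too) must never add up to over 30 N: pressing on when bottomed, twisting on at the stop or pulling up once locked does that.
- plate_top (a point): Centre of the top of the white sprung, damped plate in the mouth, which moves straight down; z up. Free, it is 2 mm below the rim; it takes 2.5 N at first and 0.5 N more per mm, and bottoms 18 mm below the rim. The cap's underside must push it to 13.5 to 17 mm below the rim (about 9 N) so that the lugs clear the lip and can turn, clockwise from above only.
- slot (a point): Middle of the slot at the housing's +x, level with the rim, 33 mm from the axis. From the slots the lugs turn freely (up to 0.2 N m) to a hard stop 64 to 92 degrees on; where differs from housing to housing and cannot be seen. At the stop the lip has pockets 3 mm deep: let go there and the spring lifts the cap into them, locked; over 5 degrees short of it, it stays 3 mm lower, not locked.
- shampoo: White round bottle, 68 mm diameter, 165 mm tall, origin at its underside; to be left alone.
- soap: Dull pink round soap, 64 mm diameter, 26 mm high, origin at its underside; to be left alone.
- tumbler: White tumbler, 70 mm diameter, 90 mm tall, origin at its underside; to be left alone.
- nailbrush: Wooden nailbrush lying bristles down, 100 x 40 mm, 29 mm high, origin at its underside; to be left alone.
There are look-alikes about, which are no part of the job. What is meant by the housing is not orange or purple, and is the smaller of those in its own colour.

How it is judged:
By the outcome, as a careful person would: the job done as asked, in the order asked, and still so for the second after the job is handed in, with the robot touching nothing.
It also fails if it takes over 72 s, if anything falls off the work surface, if the arm or the gripper's body presses on something with over 40 N, if the wrist force passes 120 N, or if a joint passes its speed limit or range.

## Working session

There is one attempt and no reset: what is moved stays moved. The work goes in short steps, each a Python script; the robot and the scene stay as the last script left them, time stands still between calls to the robot, and variables do not carry over. Pictures are saved under pics/ and viewed, at most 10 in all, crops included, and the job is handed in when it is done.

```bash
mkdir -p pics; ls; python3 - <<'E'
from plant import ctrl,sensors,optics
import cv2,numpy as np
for n in("top","side"):
    p,d=optics.grab_frame(n); np.savez(f"pics/{n}0.npz",p=p,d=d,**optics.camera_params(n))
    cv2.imwrite(f"pics/{n}0.png",p[:,:,::-1]); c=optics.camera_params(n); print(n,c, (d>0).mean())
print(sensors.read_state()['t'],ctrl.tcp_to_tips)
E
```

```text
pics
top {'mtx': array([[349.91674261,   0.        , 248.95580748],
       [  0.        , 349.91674261, 193.68778406],
       [  0.        ,   0.        ,   1.        ]]), 'R': array([[-3.93359669e-04, -9.99889670e-01, -1.48490348e-02],
       [-9.83335353e-01,  3.08632448e-03, -1.81774743e-01],
       [ 1.81800517e-01,  1.45300781e-02, -9.83228076e-01]]), 't': array([ 50.93924351, 582.92272816, 775.80003814])} 0.9958648681640625
side {'mtx': array([[348.3563847 ,   0.        , 259.76183895],
       [  0.        , 348.3563847 , 193.95777528],
       [  0.        ,   0.        ,   1.        ]]), 'R': array([[-0.83279608, -0.55303751, -0.02449921],
       [-0.28924661,  0.4724456 , -0.83254523],
       [ 0.47200328, -0.68625408, -0.55341507]]), 't': array([497.90338833, 215.13804175, 632.74057706])} 0.99603271484375
0.1 25.0
```

View pics/top0.png

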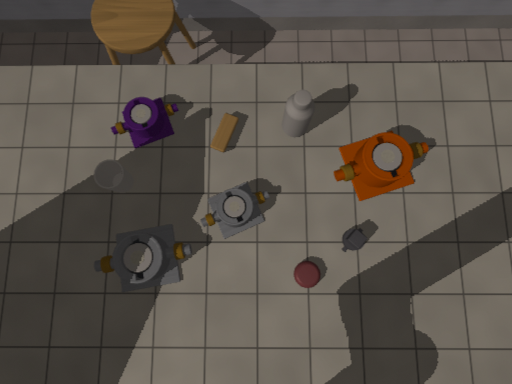

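View pics/side0.png

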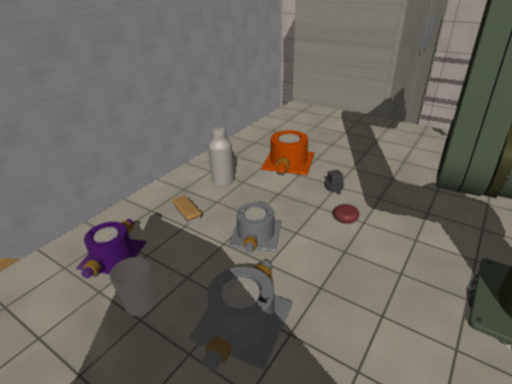

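The top view shows the small chrome housing at about (235,207), with dark slots at (228,195) and (242,219). The cap is at (354,239), and the larger chrome look-alike is at (140,258). The side view has the housing at (256,220) and the cap at (334,181). Next I'll measure both using depth and rays.

```bash
cat > h.py <<'E'
import numpy as np,cv2
def load(n,k=0):
    return dict(np.load(f"pics/{n}{k}.npz"))
def cloud(c):
    d=c['d'].astype(float); v,u=np.mgrid[:d.shape[0],:d.shape[1]]
    K=c['mtx']; P=np.stack([(u-K[0,2])/K[0,0]*d,(v-K[1,2])/K[1,1]*d,d],-1)
    W=(P-c['t'])@c['R']; W[d<=0]=np.nan; return W
def ray(c,uv,z):
    uv=np.atleast_2d(uv).astype(float)
    r=np.c_[uv,np.ones(len(uv))]@np.linalg.inv(c['mtx']).T@c['R']; o=-c['R'].T@c['t']
    return o+r*((z-o[2])/r[:,2])[:,None]
def proj(c,X):
    p=(np.atleast_2d(X)@c['R'].T+c['t'])@c['mtx'].T; return p[:,:2]/p[:,2:]
def tri(ca,a,cb,b):
    P=[c['mtx']@np.c_[c['R'],c['t']] for c in(ca,cb)]
    X=cv2.triangulatePoints(P[0],P[1],np.float64(a).reshape(2,1),np.float64(b).reshape(2,1)); return (X[:3]/X[3]).ravel()
E
python3 - <<'E'
from h import *
t,s=load('top'),load('side')
np.set_printoptions(precision=1,suppress=True)
tiles=[]
ctr={}
for nm,uv,r in(("cap",(354,239),45),("hous",(235,207),90)):
    W=cloud(t); c0=W[uv[1],uv[0],:2]; print(nm,W[uv[1],uv[0]])
    for n,c in(("top",t),("side",s)):
        W=cloud(c).reshape(-1,3); m=(np.hypot(*(W[:,:2]-c0).T)<r); Q=W[m]
        print(n,"ledge z",np.median(Q[Q[:,2]<6,2]) )
        h=np.histogram(Q[:,2],np.arange(-5,80,5)); print(h[0])
        zt=52 if nm=="hous" else 38
        T=Q[Q[:,2]>zt]; (x,y),wh,a=cv2.minAreaRect(T[:,:2].astype(np.float32)); print(len(T),"med z",np.median(T[:,2]),"rect",x,y,wh,a,"mean",T.mean(0))
    for n,c in(("top",t),("side",s)):
        p=proj(c,[c0[0],c0[1],30])[0].astype(int); R=35 if nm=="hous" else 20
        im=c['p'][p[1]-R:p[1]+R,p[0]-R:p[0]+R,::-1]; print("crop",n,p-R,400/(2*R)*.75)
        im=cv2.convertScaleAbs(im,alpha=1.6); tiles.append(cv2.resize(im,(300,300),interpolation=cv2.INTER_CUBIC))
cv2.imwrite("pics/crops.png",np.vstack([np.hstack(tiles[:2]),np.hstack(tiles[2:])]))
E
```

```text
cap [ 476.1 -192.9   51.5]
top ledge z -0.4051850530071222
[395 257  19  11  70  47  13   6  18   8 155  63   0   0   0   0]
231 med z 48.87420030074116 rect 478.0491638183594 -200.08714294433594 (33.96399688720703, 34.03095626831055) 48.01153564453125 mean [ 477.6 -199.2   48.6]
side ledge z 1.6614989232865907
[ 12 252  32  27  29  60  24  24  27  23  32  71   0   0   0   0]
139 med z 50.08582782063363 rect 478.5274658203125 -199.72935485839844 (35.43098831176758, 34.63282012939453) 52.11521530151367 mean [ 477.5 -195.5   47.9]
crop top [331 219] 7.5
crop side [313 160] 7.5
hous [550.   82.3  62.4]
top ledge z 0.07596206587415583
[1094  977  437    8  109   16   20   89  175   91   11   10   67  812
   84    0]
966 med z 62.76709709243646 rect 552.1160888671875 85.70883178710938 (86.87129974365234, 85.80262756347656) 14.193228721618652 mean [552.1  85.7  62.7]
side ledge z 1.2285230048505544
[ 128 1148  467   42   34   65   72   78  148  131   66   63   84  465
  238    0]
828 med z 63.919032001917245 rect 552.6034545898438 87.52674865722656 (86.14175415039062, 85.71687316894531) 28.804529190063477 mean [549.6  91.5  63. ]
crop top [200 173] 4.285714285714286
crop side [222 188] 4.285714285714286
```

View pics/crops.png

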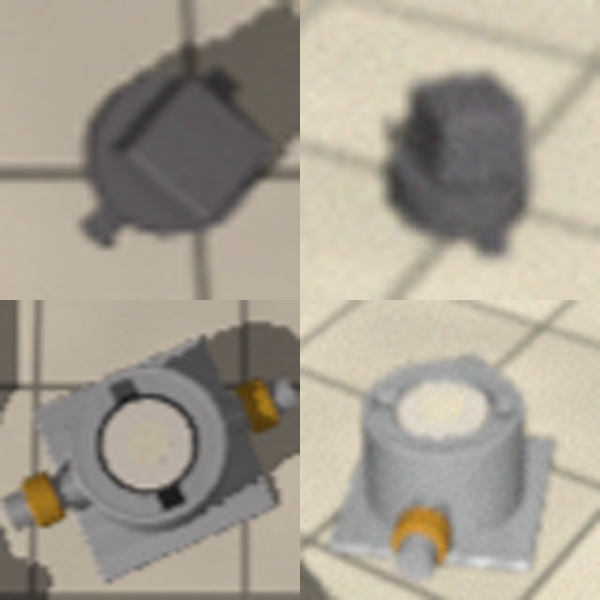

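Crop readings: the cap's lugs are at top-image pixels (344,249) and (361,230). The housing's slots are at about (229,194) and (240,219), with brass rings at (209,220) and (261,197). Next I refine both poses.

```bash
cat > pose.py <<'E'
from h import *
from scipy.optimize import least_squares
def circ(P):
    r=least_squares(lambda p:np.hypot(P[:,0]-p[0],P[:,1]-p[1])-p[2],[*P.mean(0),40],loss='soft_l1').x; return r
def ang(v): return np.degrees(np.arctan2(v[1],v[0]))
E
python3 - <<'E'
from pose import *
t,s=load('top'),load('side'); np.set_printoptions(precision=1,suppress=True)
# housing: rim outline circle in both views
for n,c in(("top",t),("side",s)):
    W=cloud(c); m=((np.hypot(W[...,0]-552,W[...,1]-86)<60)&(W[...,2]>56)).astype(np.uint8)
    cn=max(cv2.findContours(m,0,cv2.CHAIN_APPROX_NONE)[0],key=len)[:,0]
    zr=np.median(W[(m>0)][:,2]); print(n,"rim z",zr,"circle(ray z=64)",circ(ray(c,cn,64)[:,:2]))
    hsv=cv2.cvtColor(c['p'],cv2.COLOR_RGB2HSV); b=((hsv[...,0]>12)&(hsv[...,0]<28)&(hsv[...,1]>150)&(np.hypot(W[...,0]-552,W[...,1]-86)<85)).astype(np.uint8)
    k,l,st,ce=cv2.connectedComponentsWithStats(b); 
    big=[i for i in range(1,k) if st[i,4]>8]; pts=[np.nanmean(W[l==i],0) for i in big]; print(" brass",[ce[i] for i in big],np.array(pts))
    if len(pts)==2: print(" stub dir",ang(pts[1]-pts[0]))
    # plate: bright inside opening
    W2=np.hypot(W[...,0]-552,W[...,1]-86)<26; g=cv2.cvtColor(c['p'],cv2.COLOR_RGB2GRAY)
    print(" plate z", np.median(W[W2][:,2]))
# slots: dark pixels in annulus 28..40 at rim plane, top view
v,u=np.mgrid[:384,:512]
R=ray(t,np.c_[u.ravel(),v.ravel()],62)[:,:2]-[552.1,86]; g=cv2.cvtColor(t['p'],cv2.COLOR_RGB2GRAY).ravel(); r=np.hypot(*R.T)
k=(r>29)&(r<38)&(g<55); print("slot px",k.sum()); a=np.degrees(np.arctan2(R[k,1],R[k,0])); h=(a>-90)&(a<90); print(np.sort(a)); 
m1=R[k][h].mean(0);m2=R[k][~h].mean(0); print("slot dir",m1,m2,ang(m1-m2))
# cap
for n,c in(("top",t),("side",s)):
    W=cloud(c); near=np.hypot(W[...,0]-478,W[...,1]+199)<45
    T=W[near&(W[...,2]>46)]; rc=cv2.minAreaRect(T[:,:2].astype(np.float32)); print(n,"grip top",rc,"z",np.median(T[:,2]))
    D=W[near&(W[...,2]>16)&(W[...,2]<22)]; print(" disc top n",len(D),circ(D[:,:2]) if len(D)>20 else '')
    hsv=cv2.cvtColor(c['p'],cv2.COLOR_RGB2GRAY)
    L=W[near&(W[...,2]>2.5)&(W[...,2]<9)]; rr=np.hypot(*(L[:,:2]-[478,-199]).T); L=L[(rr>28)&(rr<37)]; 
    print(" lug pts",len(L)); print(np.c_[L,np.degrees(np.arctan2(L[:,1]+199,L[:,0]-478))][:30])
a,b=ray(t,[(344.1,249.0),(360.6,230.3)],5); print("lugs top px",a,b,ang(a-b))
E
```

```text
top rim z 62.780200310603135 circle(ray z=64) [552.3  85.6  42.7]
 brass [array([260.1, 197.3]), array([209.6, 219.3])] [[576.8  23.4  38.9]
 [524.  144.   39.4]]
 stub dir 113.68071428847523
 plate z 61.608935482728754
side rim z 64.14263537967608 circle(ray z=64) [551.4  89.   45.6]
 brass [array([250.6, 240.6])] [[522.5 147.7  39. ]]
 plate z 63.336935492981475
slot px 38
[-164.3 -163.1 -162.7 -161.6 -160.3 -159.3 -158.8 -158.  -156.5 -154.8
 -154.6 -152.9 -151.4 -151.  -149.5 -148.9 -147.5 -146.4 -145.2 -144.3
 -142.6   11.7   14.    15.    16.1   17.7   18.9   20.3   21.3   22.7
   24.3   24.7   26.2   26.3   28.1   29.6   30.1   31.6]
slot dir [30.4 12.5] [-29.6 -14.4] 24.172238290346037
top grip top ((477.95697021484375, -200.3041229248047), (33.61281967163086, 33.76917266845703), 47.69867706298828) z 49.0202472580032
 disc top n 104 [ 478.4 -201.9   23.6]
 lug pts 22
[[ 505.5 -219.8    4.7  -37.1]
 [ 505.5 -222.1    5.1  -40.1]
 [ 503.  -217.2    4.8  -36. ]
 [ 503.  -219.3    5.7  -39.2]
 [ 503.  -221.8    5.5  -42.4]
 [ 500.6 -221.8    5.1  -45.3]
 [ 500.7 -224.8    3.2  -4
[... 531 characters left out ...]
4.14252471923828, 34.88641357421875), 51.17631912231445) z 50.917176138933186
 disc top n 62 [ 478.4 -199.5   22.5]
 lug pts 16
[[ 458.7 -222.8    3.5 -129. ]
 [ 505.3 -188.7    3.1   20.6]
 [ 456.9 -218.5    3.  -137.3]
 [ 442.3 -197.5    2.6  177.6]
 [ 482.6 -166.2    3.    81.9]
 [ 457.1 -175.2    6.7  131.3]
 [ 454.7 -176.5    6.8  136. ]
 [ 452.4 -178.1    6.6  140.8]
 [ 450.6 -181.1    5.6  146.8]
 [ 447.  -187.     3.5  158.9]
 [ 464.1 -171.7    2.9  117. ]
 [ 456.5 -174.5    4.   131.3]
 [ 454.8 -177.6    2.8  137.4]
 [ 451.7 -177.1    4.1  140.2]
 [ 462.  -166.9    3.   116.5]
 [ 459.7 -168.4    3.   120.9]]
lugs top px [ 454.5 -180.7    5. ] [ 499.8 -223.3    5. ] 136.7752219890984
```

Cap: centre (478,-200), lug axis at -42°, top z about 50. Housing: axis at about (552,86.5), x axis at +24°, rim z about 64. I'll pick a grasp yaw with enough wrist range for the turn, then grasp.

```bash
cat >> pose.py <<'E'
def rotz(deg):
    c,s=np.cos(np.radians(deg)),np.sin(np.radians(deg)); return np.array([[c,s,0],[s,-c,0],[0,0,-1.]])
E
python3 - <<'E'
from pose import *
from plant import ctrl,sensors,optics
np.set_printoptions(precision=2,suppress=True)
for k in range(4):
    p=-42+90*k
    for j in(0,180):
        L=[ctrl.solve_ik(P,rotz(a)) for P,a in(([478,-200,47],p),([552,86,130],p+65.8+j),([552,86,95],p+65.8+j-97))]
        print(p,j,[None if q is None else q[5] for q in L])
st=sensors.read_state(); print(st['force'],st['wrist_torque'],st['grip_width'],st['eef_rot'])
E
```

```text
-42 0 [np.float64(1.7404221932736244), np.float64(1.1550456357450338), None]
-42 180 [np.float64(1.7404221932736244), np.float64(-1.98654701784476), np.float64(-0.29357764341026016)]
48 0 [np.float64(0.1696258664787278), np.float64(-0.4157506910498632), np.float64(1.2772186833846364)]
48 180 [np.float64(0.1696258664787278), np.float64(2.7258419625399304), np.float64(-1.864373970205157)]
138 0 [np.float64(-1.4011704603161685), np.float64(-1.98654701784476), np.float64(-0.29357764341026016)]
138 180 [np.float64(-1.4011704603161685), np.float64(1.1550456357450338), None]
228 0 [None, np.float64(2.7258419625399304), np.float64(-1.864373970205157)]
228 180 [None, np.float64(-0.4157506910498636), np.float64(1.2772186833846364)]
[-0.08  0.23  0.08] [ 0.01 -0.03  0.08] 85.07466128793813 [[ 0.97  0.25 -0.  ]
 [ 0.25 -0.97  0.  ]
 [ 0.   -0.   -1.  ]]
```

```bash
python3 - <<'E'
from pose import *
from plant import ctrl,sensors,optics
np.set_printoptions(precision=2,suppress=True)
def show(l):
    s=sensors.read_state(); print(l,round(s['t'],1),s['eef_pos'],s['force'],s['wrist_torque'],'w',round(s['grip_width'],1),'g',s['grasp_force'])
R=rotz(48)
ctrl.gripper_to(62,30)
ctrl.move_ptp([478,-200,120],R); show('above')
print(ctrl.move_l([478,-200,47],R,vel=60,threshold=4)); show('down')
ctrl.gripper_to(20,30); show('grip')
ctrl.move_l([478,-200,170],R,vel=120); ctrl.hold(.3); show('lift')
ctrl.move_ptp([552,86.5,170],rotz(113.8)); ctrl.hold(.4); show('over')
ctrl.move_l([552,86.5,117],vel=100); ctrl.hold(.4); show('near')
for n in("top","side"):
    p,d=optics.grab_frame(n); np.savez(f"pics/{n}1.npz",p=p,d=d,**optics.camera_params(n))
t,s=load('top',1),load('side',1)
T=[]
for c in(t,s):
    q=proj(c,[552,86.5,75])[0].astype(int); im=c['p'][q[1]-40:q[1]+40,q[0]-40:q[0]+40,::-1]; print(q-40)
    T.append(cv2.resize(cv2.convertScaleAbs(im,alpha=1.6),(400,400),interpolation=cv2.INTER_CUBIC))
cv2.imwrite("pics/near.png",np.hstack(T))
E
```

```text
above 2.3 [ 478.18 -201.08  120.48] [-0.   -0.47  0.25] [-0.01 -0.03  0.02] w 62.1 g 0.0
False
down 3.7 [ 478.41 -200.24   47.47] [-0.3   1.05 -0.04] [0.04 0.01 0.01] w 61.8 g 0.0
grip 4.0 [ 478.52 -200.34   47.56] [ 0.55 -1.    2.85] [ 0.03 -0.07 -0.03] w 33.7 g 30.572855472564697
lift 5.5 [ 477.77 -199.85  169.45] [-0.83  0.11 -1.62] [ 0.05 -0.01  0.03] w 33.4 g 30.118517875671387
over 7.0 [552.09  85.82 170.04] [ 0.34  0.23 -2.25] [-0.01  0.03  0.03] w 33.8 g 30.120078921318054
near 8.1 [552.23  86.51 117.42] [-0.6  -0.18 -2.05] [0.07 0.02 0.01] w 33.6 g 30.110304951667786
[192 165]
[214 168]
```

View pics/near.png

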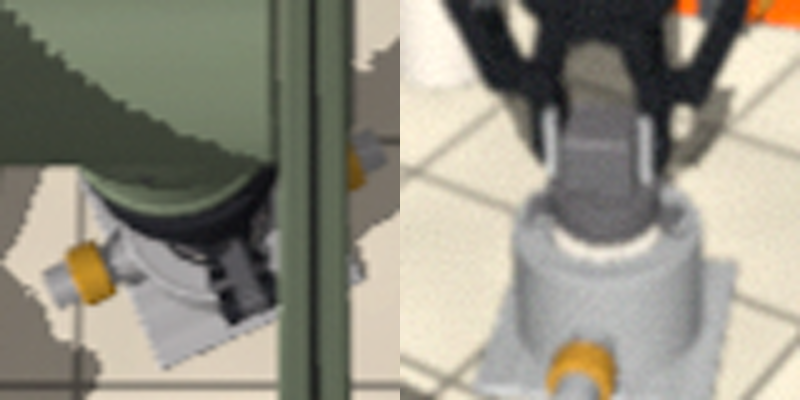

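The side crop shows the cap held upright over the plate, with the disc centred at x≈607 against the plate at ≈605. In the top crop the arm hides the mouth. I'll refine the mouth centre from the plate in the first pictures, then make a guarded descent.

```bash
cat > mv.py <<'E'
from pose import *
from plant import ctrl,sensors,optics
np.set_printoptions(precision=2,suppress=True)
def rd(n=8):
    F=[];M=[];P=[]
    for _ in range(n):
        ctrl.hold(.02); s=sensors.read_state(); F.append(s['force']);M.append(s['wrist_torque']);P.append(s['eef_pos'])
    return np.mean(F,0),np.mean(M,0),np.mean(P,0),s
def show(l,b=0):
    F,M,P,s=rd(); print(l,round(s['t'],1),'P',P,'F',F-b,'M',M,'w',round(s['grip_width'],1)); return F,M
E
python3 - <<'E'
from mv import *
t,s=load('top'),load('side')
cs=[]
for n,c in(("top",t),("side",s)):
    W=cloud(c); g=cv2.cvtColor(c['p'],cv2.COLOR_RGB2HSV)
    near=np.hypot(W[...,0]-552,W[...,1]-86.5)<31
    m=(near&(W[...,2]>50)&(g[...,1]>25)&(g[...,2]>120)).astype(np.uint8)
    cn=max(cv2.findContours(m,0,cv2.CHAIN_APPROX_NONE)[0],key=len); e=cv2.fitEllipse(cn); cs.append(e[0]); print(n,m.sum(),e,ray(c,e[0],62),circ(ray(c,cn[:,0],62)[:,:2]))
print("tri",tri(t,cs[0],s,cs[1]))
F0,_=show('base')
# guarded descent to 1 mm above rim (underside 65 -> tcp 112), then to plate
C=[552.2,86.2]
print(ctrl.move_l([*C,112],vel=25,threshold=3)); show('1 above',F0)
for z in(111,110,109,108):
    h=ctrl.move_l([*C,z],vel=12,threshold=3); F,_=show(z,F0)
    if h or F[2]-F0[2]>2 or np.hypot(*(F-F0)[:2])>2: break
E
```

```text
Traceback (most recent call last):
ValueError: max() iterable argument is empty
```

```bash
python3 - <<'E'
from mv import *
t,s=load('top'),load('side')
cs=[]
for n,c in(("top",t),("side",s)):
    W=cloud(c); p=c['p'].astype(int); near=np.hypot(W[...,0]-552,W[...,1]-86.5)<31
    m=(near&(W[...,2]>50)&(p[...,0]-p[...,2]>7)).astype(np.uint8); m=cv2.medianBlur(m,3)
    cn=max(cv2.findContours(m,0,cv2.CHAIN_APPROX_NONE)[0],key=len); e=cv2.fitEllipse(cn); cs.append(e[0]); print(n,m.sum(),e,ray(c,e[0],62),circ(ray(c,cn[:,0],62)[:,:2]))
print("tri",tri(t,cs[0],s,cs[1]))
F0,_=show('base')
C=[552.2,86.2]
print(ctrl.move_l([*C,112],vel=25,threshold=3)); show('1 above',F0)
for z in(111,110,109,108):
    h=ctrl.move_l([*C,z],vel=12,threshold=3); F,_=show(z,F0)
    if h or F[2]-F0[2]>2 or np.hypot(*(F-F0)[:2])>2: break
E
```

```text
top 340 ((233.86392211914062, 206.1760711669922), (19.799915313720703, 20.112218856811523), 124.38469696044922) [[551.98  85.02  62.  ]] [552.12  85.01  23.4 ]
side 224 ((254.75987243652344, 213.14572143554688), (12.357721328735352, 20.672338485717773), 87.76164245605469) [[552.91  85.73  62.  ]] [553.22  85.15  23.66]
tri [552.52  85.32  61.78]
base 8.4 P [552.03  86.49 117.1 ] F [ 0.    0.19 -1.78] M [ 0.01  0.01 -0.  ] w 33.7
False
1 above 8.8 P [552.09  86.18 111.8 ] F [-0.02 -0.08 -0.22] M [-0.01 -0.01  0.  ] w 33.4
111 9.2 P [552.2  86.2 111. ] F [ 0.23 -0.08 -0.24] M [-0.    0.01  0.  ] w 33.3
110 9.6 P [552.16  86.19 109.95] F [ 0.09  0.01 -0.02] M [-0.   -0.01 -0.03] w 33.5
109 10.0 P [552.43  86.19 109.32] F [-0.14 -0.43  2.18] M [0.02 0.07 0.01] w 33.6
```

```bash
python3 - <<'E'
from mv import *
F0=np.array([0,.19,-1.8]); C=[552.4,85.7]
ctrl.move_l([*C,109.5],vel=10,threshold=5); show('shift',F0)
for z in np.arange(108.5,94.9,-1):
    h=ctrl.move_l([*C,z],vel=10,threshold=3); F,M=show(z,F0); f=F-F0
    if h or f[2]>8.6 or np.hypot(*f[:2])>2.5 or (f[2]>3.2+.5*(109.5-z)+1): print('stop',h); break
E
```

```text
shift 10.4 P [552.51  85.68 109.57] F [ 0.06 -0.23  1.38] M [ 0.05 -0.01  0.01] w 33.3
108.5 10.8 P [552.52  85.68 108.59] F [ 0.   -0.06  2.4 ] M [ 0.03 -0.02 -0.02] w 33.3
107.5 11.1 P [552.51  85.69 107.57] F [-0.03 -0.25  2.59] M [ 0.01 -0.02  0.01] w 33.7
106.5 11.5 P [552.51  85.69 106.56] F [ 0.09 -0.15  3.21] M [-0.   -0.01 -0.01] w 33.7
105.5 11.9 P [552.52  85.69 105.57] F [ 0.11 -0.35  3.9 ] M [ 0.02 -0.03 -0.02] w 33.3
104.5 12.3 P [552.51  85.69 104.57] F [ 0.33 -0.5   4.3 ] M [ 0.01 -0.03  0.01] w 33.8
103.5 12.7 P [552.51  85.69 103.57] F [ 0.43 -0.11  4.68] M [-0.01 -0.03 -0.02] w 33.4
102.5 13.1 P [552.52  85.69 102.57] F [-0.09 -0.08  5.4 ] M [-0.02 -0.02  0.  ] w 33.3
101.5 13.4 P [552.51  85.69 101.57] F [-0.   -0.32  5.85] M [-0.03 -0.04  0.01] w 33.3
100.5 13.8 P [552.51  85.69 100.58] F [ 0.25 -0.19  6.42] M [-0.03 -0.05  0.03] w 33.4
99.5 14.2 P [552.51  85.7   99.63] F [ 0.07 -0.32  6.82] M [-0.03 -0.04 -0.  ] w 33.3
98.5 14.6 P [552.52  85.69  98.71] F [ 0.09 -0.52  7.26] M [-0.04 -0.01 -0.01] w 33.4
97.5 15.0 P [552.51  85.69  97.78] F [-0.33 -0.27  7.86] M [-0.04  0.04 -0.01] w 33.3
96.5 15.4 P [552.52  85.7   96.87] F [-0.42 -0.46  8.18] M [-0.02  0.08 -0.02] w 33.7
95.5 15.7 P [552.53  85.69  95.95] F [-0.47 -0.77  8.72] M [-0.03  0.11  0.01] w 33.4
stop False
```

```bash
python3 - <<'E'
from mv import *
F0=np.array([0,.19,-1.8]); C=[552.4,85.7]; z=94.6
ctrl.move_l([*C,z],vel=10,threshold=3); show(z,F0)
ang=0; base=[]
for d in [2,4,6]+list(range(9,58,3))+list(range(58,100)):
    ctrl.move_l([*C,z],rotz(113.8-d),vel=20); F,M,P,s=rd(6); f=F-F0
    a=113.8-np.degrees(np.arctan2(s['eef_rot'][1,0],s['eef_rot'][0,0]))
    if d<10 or d>57 or d%9==0: print(d,round(a,1),round(s['t'],1),'z',P[2].round(2),f,'Mz',M[2].round(3),M[:2])
    if d>5: base.append(M[2])
    b=np.median(base[:-3]) if len(base)>5 else 0.05
    if M[2]>b+.12 or M[2]>.3 or np.hypot(*f[:2])>3 or f[2]>11: print('STOP',d,a,f,M); break
E
```

```text
94.6 16.1 P [552.54  85.69  95.12] F [-0.86 -0.37  8.84] M [-0.05  0.15 -0.01] w 33.5
2 2.0 16.5 z 95.17 [-0.38 -0.53  9.51] Mz -0.047 [-0.06  0.12]
4 4.0 16.8 z 95.21 [-0.79 -0.38  8.67] Mz -0.072 [-0.05  0.11]
6 6.0 17.2 z 95.23 [-0.12 -0.5   8.87] Mz -0.052 [-0.05  0.11]
9 9.0 17.5 z 95.27 [-0.15 -0.5   8.86] Mz -0.12 [-0.02  0.07]
18 18.0 18.6 z 95.32 [-0.21 -0.14  9.38] Mz -0.096 [-0.01  0.03]
27 27.0 19.6 z 95.36 [ 0.17 -0.29  9.06] Mz -0.097 [-0.01  0.03]
36 36.0 20.7 z 95.37 [ 0.22 -0.25  8.54] Mz -0.103 [-0.01  0.04]
45 45.0 21.7 z 95.37 [-0.1  -0.16  8.68] Mz -0.09 [-0.04  0.03]
54 54.0 22.8 z 95.38 [ 0.41 -0.53  8.96] Mz -0.087 [-0.04  0.02]
58 58.0 23.5 z 95.4 [ 0.15 -0.84  8.81] Mz 0.012 [-0.01  0.03]
59 59.0 23.8 z 95.37 [-0.21 -0.65  8.85] Mz 0.018 [-0.04  0.04]
60 60.0 24.2 z 95.38 [ 0.5  -0.31  8.92] Mz 0.015 [-0.04  0.02]
61 61.0 24.5 z 95.38 [-0.2  -0.56  9.3 ] Mz 0.021 [-0.03  0.01]
STOP 61 60.99883004946602 [-0.2  -0.56  9.3 ] [-0.03  0.01  0.02]
```

```bash
python3 - <<'E'
from mv import *
F0=np.array([0,.19,-1.8]); C=[552.4,85.7]; z=94.6
base=[.015,.018,.02]
for d in np.arange(61.6,98,.6):
    ctrl.move_l([*C,z],rotz(113.8-d),vel=20); F,M,P,s=rd(4); f=F-F0
    print(d.round(1),round(s['t'],1),'z',P[2].round(2),f,'Mz',M[2].round(3),'w',round(s['grip_width'],1))
    base.append(M[2]); b=np.median(base[-12:-2])
    if abs(M[2]-b)>.11 or np.hypot(*f[:2])>3 or f[2]>11: print('STOP',d,f,M); break
E
```

```text
61.6 24.8 z 95.38 [0.17 0.04 8.06] Mz 0.047 w 34.0
62.2 25.2 z 95.39 [ 0.2  -0.35  8.78] Mz 0.055 w 33.5
62.8 25.5 z 95.38 [ 0.41 -0.37  9.04] Mz 0.066 w 33.4
63.4 25.8 z 95.38 [ 0.56 -0.45  9.17] Mz 0.034 w 33.3
64.0 26.1 z 95.38 [-0.15 -0.01  9.4 ] Mz 0.038 w 33.5
64.6 26.4 z 95.38 [ 0.44 -0.35  8.6 ] Mz 0.057 w 33.6
65.2 26.7 z 95.39 [ 0.59 -0.16  8.93] Mz 0.317 w 33.9
STOP 65.20000000000002 [ 0.59 -0.16  8.93] [ 0.02 -0.02  0.32]
```

The torque jumped from 0.05 to 0.32 N·m at 65.2°, so that is the stop. I'll ease the twist slightly, let go, retreat and look.

```bash
python3 - <<'E'
from mv import *
F0=np.array([0,.19,-1.8]); C=[552.4,85.7]
ctrl.move_l([*C,94.6],rotz(113.8-64.8),vel=20); show('eased',F0)
ctrl.gripper_to(60); ctrl.hold(.5); show('open')
print(ctrl.move_l([*C,200],vel=100,threshold=6)); show('up')
st=sensors.read_state()['q']; q=[-1.466,.207,1.542,0,1.393,-.15]; ctrl.set_joints(q); show('home')
for n in("top","side"):
    p,d=optics.grab_frame(n); np.savez(f"pics/{n}2.npz",p=p,d=d,**optics.camera_params(n))
t,s=load('top',2),load('side',2); T=[]
for n,c in(("top",t),("side",s)):
    W=cloud(c); r=np.hypot(W[...,0]-552.4,W[...,1]-85.7)
    G=W[(r<30)&(W[...,2]>94)]; print(n,'grip top z',np.median(G[:,2]),cv2.minAreaRect(G[:,:2].astype(np.float32)))
    W0=cloud(load(n)); print(' rim',np.median(W[(r>36)&(r<42)&(W[...,2]>58)&(W[...,2]<69)][:,2]),' disc top',np.median(W[(r<25)&(W[...,2]>64)&(W[...,2]<82)][:,2]))
    q=proj(c,[552,86.5,75])[0].astype(int); im=c['p'][q[1]-35:q[1]+35,q[0]-35:q[0]+35,::-1]
    T.append(cv2.resize(cv2.convertScaleAbs(im,alpha=1.6),(400,400),interpolation=cv2.INTER_CUBIC))
cv2.imwrite("pics/done.png",np.hstack(T))
E
```

```text
eased 27.1 P [553.15  85.76  95.4 ] F [ 0.36 -0.01  9.05] M [ 0.01  0.   -0.01] w 33.5
open 28.1 P [552.43  85.7   94.64] F [-0.34  0.14 -0.45] M [-0.  0.  0.] w 59.9
False
up 29.5 P [551.74  85.68 198.94] F [ 0.1   0.04 -0.1 ] M [-0.01 -0.01 -0.  ] w 60.2
home 32.3 P [ 146.03 -555.95  255.74] F [-0.13  0.19 -0.03] M [ 0.01 -0.    0.01] w 60.0
top grip top z 103.45589819895059 ((552.6991577148438, 85.70744323730469), (34.00690460205078, 33.69990921020508), 49.03947448730469)
 rim 63.413104165803304  disc top 73.60419496732018
side grip top z 104.32089342717359 ((553.1206665039062, 85.58323669433594), (34.39250564575195, 34.715614318847656), 47.751548767089844)
 rim 64.73464693131076  disc top 74.92179839135785
```

View pics/done.png

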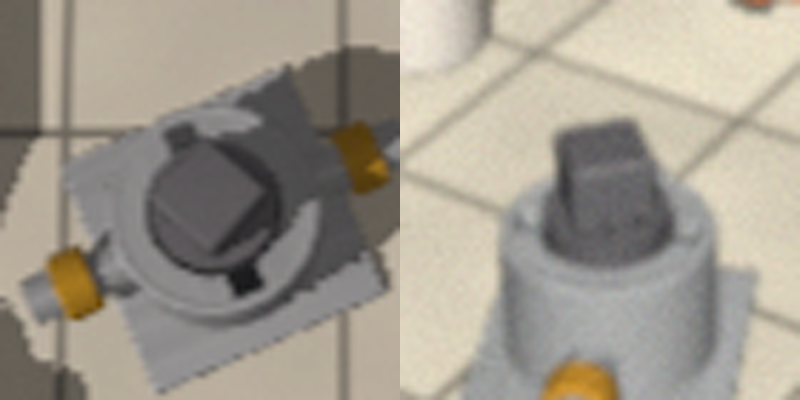

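The crops show the cap square in the mouth with both slots empty, at about (180,133) and (242,278). Its top is 40 mm above the rim, so the underside is 10 mm below it, which is locked height (37 mm would mean not locked).

```bash
python3 -c "
from plant import ctrl
print(ctrl.finish_job())"
```

```text
the job is handed in; nothing more can be done
None
```

The cap is back on and locked: I turned it about 65° clockwise to the stop and let go, it sprang up to the locked height, nothing else in the scene was touched, and the job is handed in.

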